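Set and lock the rotator disc

ROBOT

A 7-joint arm with a two-finger parallel gripper is mounted at the origin on the work surface. World frame = base frame: x ahead of the robot, y to its left, z up, the work surface at z = 0. Lengths are in m, angles in rad, forces in N, time in s.
With the tool pointing down it reaches from about 0.4 to 0.875 m from the base axis. Payload 6.5 kg.
Tool frame: the origin (TCP) lies at the very end of the fingers, on their centre line; the grasp point (between the pads) lies 19 mm behind it; z points along the fingers, y is the line along which they close (so a half turn about z gives the same grasp; the last joint's range is limited). The gripper opens to 88 mm and grips with 3 to 60 N. Pads are 18 mm wide; open, the fingers measure 123 mm over their backs; the gripper's body (75 mm by 187 mm) begins 45 mm behind the grasp point.
Start: joints at [1.104, 0.536, -0.004, 1.538, 0.003, 1.067, -0.071], TCP at [0.254, -0.598, 0.2] pointing down, gripper open.
Joint ranges: [-2.7, 2.7], [-0.37, 2.16], [-1.27, 1.26], [0.24, 2.4], [-1.31, 4.45], [0.19, 1.91], [-2.76, 2.76]. Speed limits (rad/s): [2.39, 2.39, 3.14, 3.14, 3.14, 3.14, 3.14].

INTERFACE

Orientations are given as a rotation vector (axis times angle).
In Python, from bench import * gives the robot as it stands.
- The arm moves only by the tool step_arm, never from a script. Its argument "steps" is text: rows parted by semicolons, each of 6 numbers parted by spaces: the shift along the tool's x, y, z in units of 30 mm (1.0 is 30 mm), then the turn, a rotation vector about the tool's x, y, z in units of 6 degrees (1.0 is 6 degrees). A call has exactly 8 rows; each row shifts and turns the commanded pose from where the row before left it, along the tool's axes as they then stand; what a row does not reach is not made up. A row lasts 1/12 s, in which the tool goes at most 41.7 mm and 7.16 degrees, less where a joint would pass 70% of its speed; a pose out of reach is approached as far as the arm can. A call is refused whole if a number of a shift passes 1 or a number of a turn 1, either way. A call with a gripper value outside its range is refused whole. "claw" is the opening in per cent of the stroke, from 0 (shut) to 100 (fully open), set as the call begins (left out, the last holds). The fingers move at their own pace and stop on an object; the grip force is fixed at half the most. Time passes only in rows, so rows that do not move let the fingers close, or fill a call up. It gives the time, the measured TCP pose, the force, the opening and the grip force at its end, in the units of the state.
- observe(): the state, without advancing time (a new reading comes with each control period).
- camera(name): name is "scene" or "top"; returns a dict with "pixels" (400x640x3 uint8, blue, green, red), "range_z" (400x640 float32, m along the optical axis (not along the pixel's ray), 0 where there is no reading), "K" (3x3 intrinsics, pixels), "R" (3x3) and "t" (3): a world point X has camera coordinates R X + t. Camera axes: x right, y down, z forward; pixel columns grow to the right and rows downward; lengths in m; the calibration is good to about 2 mm. A picture is of the moment at which its call begins.
- hand_in(): hands the job in; it is judged then, once.
The state is a dict: "time": time; "joints": joint angles; "joint_vel": joint speeds; "joint_efforts": joint torques, N m; "position": TCP position; "orientation": TCP orientation; "contact_force": force on the tool from outside, world axes, zero at the start; "ft_torque": the same for the moment, N m; "grip_width": finger opening in m; "gripper_force": force on a finger pad.
Only numpy, scipy, OpenCV 4.12 (cv2) and the standard library are available. Lean on these libraries where they do the work, as an engineer would, in place of code of your own. Each camera call takes 0.05 s, during which the arm holds its last target. There are 200 camera calls.

TASK

Turn the blue rotator disc in its jig, by pressing a closed fingertip on its face and stroking it round, until its arrow mark sits centred in the window of the cover; keep the touch gentle, since more than 22 N on the disc or its cup harms the bearing. Then slide the locking bolt fully home by its upright post so that it holds the disc there, and let go. Leave the pyramid adapter and the brass bushings where they are.

Things in the scene. Friction and masses are not known exactly. Their poses are not given: they have to be found in the camera images.
- jig: Fixed dark steel plate, 170 mm (x) by 245 mm (y, -90 to +155), 10 mm thick; origin under the disc's axis. It carries the aluminium cover, a flat bridge at x -24 to +24, y 26 to 86 mm, underside 50 and top 56 mm above the cart top, and beyond it, at +y, the bolt. Only under the cover is the disc face not open: the half at jig -y is free for a finger.
- well: Fixed aluminium cup round the disc, axes parallel to the jig's; origin under its centre, 10 mm above the cart top; wall from radius 63 to 72 mm, rim 34 mm above the cart top, slot at +y for the bolt. Force on it includes force on the disc. The disc drags with about 0.2 N m: a finger 38 mm from the axis must drag with about 5.5 N, so press 15 to 19 N and follow the circle; with less it slips.
- disc_axis (a point): Fixed point on the axis of the disc (flat, blue, 120 mm across, 9 mm thick, no grip, marks flush, friction about 0.6 or more), at its face's nominal height, 36 mm above the cart top. The true face is up to 11.5 mm lower or 11 mm higher, by the shim under it, differs each run and is not measured: find it by touch. It gives like a stiff spring, about 12 N per mm.
- rotator (a joint): Turn of the disc, rad; 0 with the arrow centred in the window, growing counter-clockwise from above. Starts at 0.8 to 1.7, so turn clockwise; it stays where left. The arrow is a bright inlaid line with a barbed head pointing outward, 24 to 46 mm from the axis, a rim notch about 12 mm wide beyond it; the five other marks, every 60 degrees, are round dots 6 mm across.
- window (a point): Centre of the window in the cover, at the cover's top face, 49 mm from the disc's axis along jig +y; the window is 24 mm (jig x) by 30 mm (jig y).
- bolt (a joint): Travel of the locking bolt, m; 0 drawn back, 0.014 fully home at its stop; it slides along jig -y, towards the disc's axis, with about 4 N of drag. Its round nose, 7 mm across, enters the rim notch only when the arrow is within about 0.08 rad of the window's centre, and then centres the disc.
- post (a point): Centre of the top of the bolt's upright steel post, 14 mm across, standing 41 mm above the bolt bar, top 75 mm above the cart top; it moves with the bolt from 120 mm (drawn back) to 106 mm (home) from the disc's axis along jig +y. Guide rails beside it, 5 to 12 mm off the bolt's line, reach 24 mm above the cart top, the bar (7 mm wide) 34 mm.
- adapter: Polished aluminium pyramid adapter, a round foot 54 mm across with a four-sided stub, 32 mm high, loose on the cart top on the jig's +x side; origin under its centre. Leave alone.
- bushing1: Brass bushing, 22 mm across, 22 mm high, standing loose on the cart top on the jig's -x side; origin under its centre. Leave alone.
- bushing2: Brass bushing, 22 mm across, 22 mm high, standing loose on the cart top on the jig's -x side; origin under its centre. Leave alone.
- bushing3: Brass bushing, 22 mm across, 22 mm high, standing loose on the cart top on the jig's -x side; origin under its centre. Leave alone.

How it is judged:
On the way, in this order (a step that is already met when the one before it is completed fails the run):
1. the arrow is turned to the centre of the window (within 0.08 rad) and the disc rests there, the bolt still drawn back (value of joint rotator between -0.08 and 0.08 rad and velocity of joint rotator between -0.05 and 0.05 rad/s and value of joint bolt below 0.003 m), for 0.3 s.
2. the bolt is slid home into the notch (value of joint bolt above 0.0115 m), for 0.2 s.
At the end, for the whole second after the job is handed in: The arrow is centred in the window to within 0.06 rad with the disc at rest, and the bolt is home in the notch (at least 11.5 of its 14 mm) (value of joint rotator between -0.06 and 0.06 rad and value of joint bolt above 0.0115 m and velocity of joint rotator between -0.05 and 0.05 rad/s); the robot touches nothing.
It fails at once if the disc or its cup is pressed with more than 22 N (contact force between any of the fingers, the arm and well above 22 N).
It fails at once if the pyramid adapter or a bushing is moved more than 15 mm (distance of any of adapter, bushing1, bushing2, bushing3 from where it was at the start of the episode above 0.015 m).
It also fails if it takes over 51 s, if anything falls off the work surface, if the arm or the gripper's body presses on something with over 40 N, if the wrist force passes 120 N, or if a joint passes its speed limit or range.

## Working session

There is one attempt and no reset: what is moved stays moved. The work goes in short steps, Python scripts to look and compute and a tool call to move; the robot and the scene stay as the last step left them, time stands still between calls to the robot, and variables do not carry over. Pictures are saved under pics/ and viewed, at most 10 in all, crops included, and the job is handed in when it is done.

Besides the shell and the picture viewer there is one more tool, called after "Request:" as a command line: name --argument value ..., lists and objects as JSON in quotes. step_arm: Moves the arm, as the interface text tells. Its arguments: {"type":"object","properties":{"steps":{"type":"string"},"claw":{"type":"number"}},"required":["steps"]}

```bash
ls; mkdir -p pics; python3 - <<'E'
from bench import *
import cv2,numpy as np
s=observe();print(s)
for n in("scene","top"):
    c=camera(n);cv2.imwrite(f"pics/{n}0.png",c["pixels"]);np.savez(f"{n}0.npz",**c);print(n,c["K"],c["R"],c["t"])
E
```

```text
pics
{'time': 0.0, 'joints': array([ 1.10378291,  0.53719484, -0.00444109,  1.53885116,  0.00259655,
        1.06729873, -0.07118356]), 'joint_vel': array([-0.00019728, -0.00080764,  0.00027138, -0.00101276, -0.00014624,
        0.00075437,  0.00022301]), 'joint_efforts': array([-1.13927505e-03, -5.70993984e+01,  9.90062244e-01, -2.51610017e+01,
       -5.63237211e-02,  1.79151690e-02,  2.04137882e-04]), 'position': array([ 0.2533265 , -0.59786654,  0.1995291 ]), 'orientation': array([-3.07703929e+00, -6.25191952e-01,  7.34842285e-04]), 'contact_force': array([ 0.59520865, -0.27435985, -0.42475472]), 'ft_torque': array([ 0.00770959,  0.05266322, -0.02596125]), 'gripper_force': 0.0, 'grip_width': 0.08803721473865798}
scene [[432.48065247   0.         320.59461467]
 [  0.         432.48065247 202.71038497]
 [  0.           0.           1.        ]] [[-0.34104864  0.94004395  0.00178659]
 [ 0.78938679  0.28742107 -0.54245519]
 [-0.51044522 -0.1835933  -0.84008284]] [ 0.2131551  -0.39899616  0.99841362]
top [[452.05438349   0.         320.23161138]
 [  0.         452.05438349 199.6185998 ]
 [  0.           0.           1.        ]] [[ 0.02717957 -0.99879617 -0.04083474]
 [-0.99644528 -0.02381188 -0.08080714]
 [ 0.07973751  0.04288589 -0.99589293]] [-0.01453423  0.58401094  0.79724724]
```

View pics/top0.png

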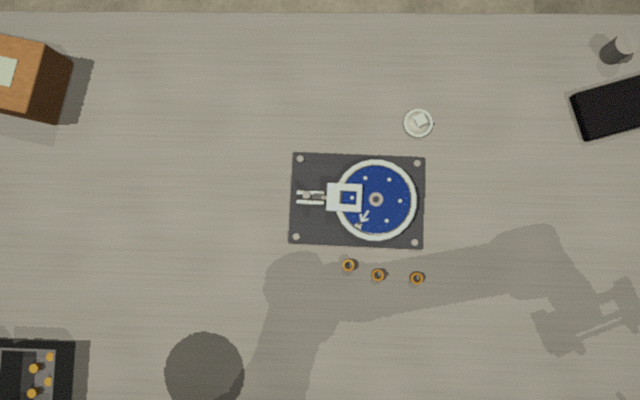

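View pics/scene0.png

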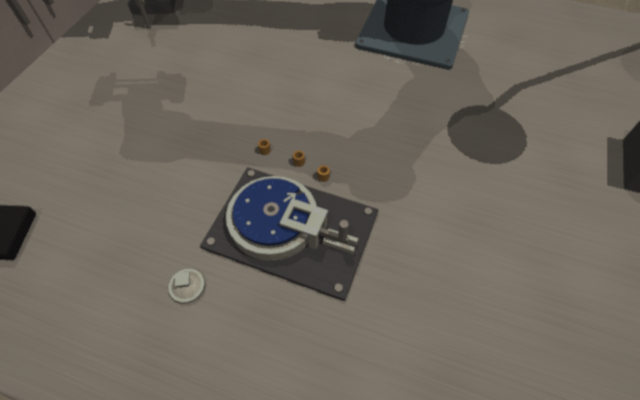

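The top view shows the disc at about (376,199), the cover at (344,197), the post near (306,196), and the arrow around (363,216) pointing down-left. The bushings are below the jig and the adapter is above it.

```bash
cat > h.py <<'E'
import numpy as np,cv2
def ray(c,u,v,z):
    d=c["R"].T@np.linalg.solve(c["K"],[u,v,1]);o=-c["R"].T@c["t"];return o+d*(z-o[2])/d[2]
def pt(c,u,v):
    z=c["range_z"][int(v),int(u)];return c["R"].T@(np.linalg.solve(c["K"],[u,v,1])*z-c["t"])
E
python3 - <<'E'
from h import *
for n in("top","scene"):
    c=dict(np.load(n+"0.npz"));p=c["pixels"]
    hsv=cv2.cvtColor(p,cv2.COLOR_BGR2HSV)
    px=dict(top=[(395,215),(360,180),(350,195),(330,190),(295,215),(400,300)],scene=[(255,195),(250,230),(292,230),(220,235)])[n]
    for q in px: print(n,q,pt(c,*q).round(4),hsv[q[1],q[0]])
    b=cv2.inRange(hsv,(105,120,50),(130,255,255))
    cs,_=cv2.findContours(b,0,2);k=max(cs,key=cv2.contourArea);print("blue",cv2.minEnclosingCircle(k),cv2.fitEllipse(cv2.convexHull(k)))
    w=cv2.inRange(hsv,(0,0,150),(180,60,255));N,l,s,ce=cv2.connectedComponentsWithStats(w)
    for i in range(1,N):
        if s[i][4]>8 and 200<ce[i][0]<450 and s[i][4]<6000:print(s[i],ce[i])
    x,y=(280,90) if n=="top" else (190,130)
    cv2.imwrite(f"pics/{n}c.png",cv2.resize(p[y:y+170,x:x+200],None,fx=4,fy=3.5,interpolation=2) if 0 else cv2.resize(p[y:y+150,x:x+200],None,fx=4,fy=4,interpolation=2))
E
```

```text
top (395, 215) [ 0.5585 -0.132   0.0468] [110 180 123]
top (360, 180) [ 0.6185 -0.0698  0.0482] [110 184 122]
top (350, 195) [ 0.5916 -0.0528  0.0477] [111 123 133]
top (330, 190) [ 0.5986 -0.0176  0.058 ] [ 47  12 199]
top (295, 215) [0.5557 0.0466 0.011 ] [20  8 91]
top (400, 300) [ 0.4063 -0.1488  0.0008] [ 21  30 145]
blue ((375.8759460449219, 198.69436645507812), 33.920230865478516) ((375.7721252441406, 199.00108337402344), (66.29437255859375, 67.67082977294922), 122.62285614013672)
[209   0  18  11  84] [215.61904762   3.86904762]
[225   0   9  11  27] [228.81481481   4.25925926]
[258   0  29  12 153] [272.16993464   4.92810458]
[305   8   4   4  10] [306.4   9.6]
[297 156   6   5  26] [299.5 158. ]
[ 322  159   94   82 1905] [364.4351706  199.64304462]
[414 160   6   6  26] [416.80769231 162.80769231]
[363 176   4   4  12] [364.75       177.66666667]
[387 178   4   3  11] [388.63636364 179.09090909]
[297 190  27   8 107] [308.71962617 192.80373832]
[370 193  13  13  95] [375.74736842 198.81052632]
[350 196   4   4  13] [351.61538462 197.38461538]
[398 199   4   4  12] [399.5 200.5]
[296 200  28   4  93] [309.12903226 201.67741935]
[359 210  10  12  65] [363.72307692 216.50769231]
[385 219   4   4  13] [386.38461538 220.38461538]
[355 224   6   5  20] [357.8 225.8]
[293 234   6   6  30] [295.66666667 236.2       ]
[412 239   6   6  30] [414.33333333 241.8       ]
scene (255, 195) [ 0.5694 -0.1321  0.0459] [112 155  89]
scene (250, 230) [ 0.6297 -0.1131  0.0441] [112 150  92]
scene (292, 230) [ 0.6083 -0.0526  0.045 ] [113 114  49]
scene (220, 235) [ 0.6389 -0.1667  0.0103] [12 20 63]
blue ((268.5869140625, 210.3931884765625), 36.17686462402344) ((270.50677490234375, 211.43724060058594), (64.07416534423828, 75.05602264404297), 79.51686096191406)
[281 179  45  55 730] [305.93013699 214.00273973]
[227 187  73  66 372] [250.81989247 234.37634409]
[350 237   7   3  11] [352.63636364 238.18181818]
```

View pics/topc.png

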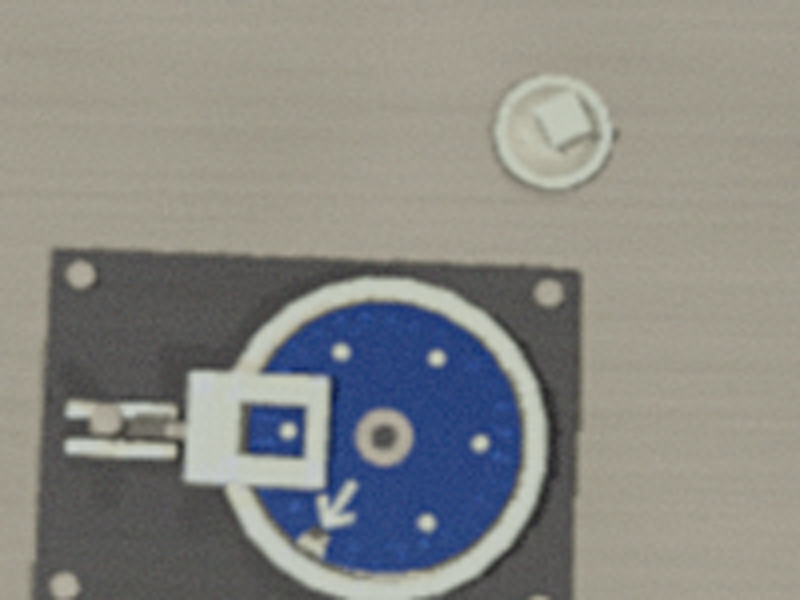

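View pics/scenec.png

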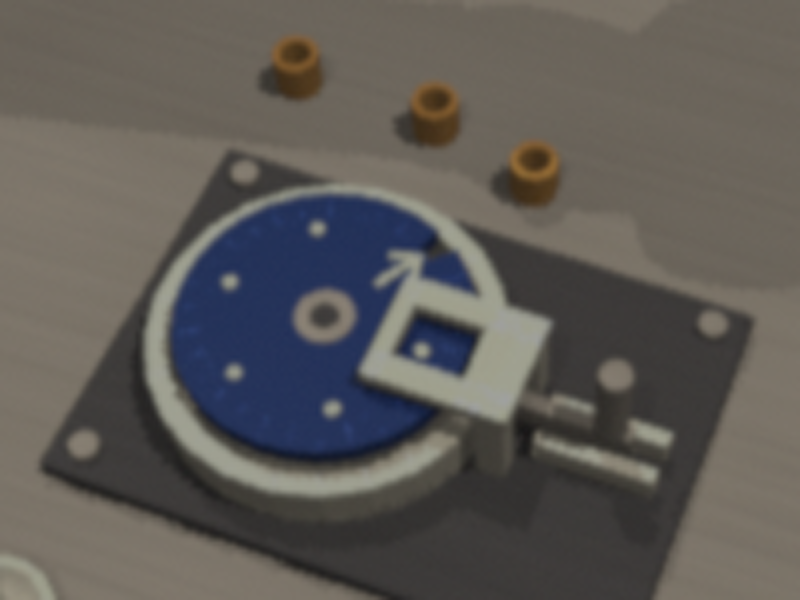

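The crops show the disc standing about 10 mm proud of nominal, with the arrow at crop (335,505), roughly 50° counter-clockwise of the window. The post is at the far end of the rails, drawn back.

```bash
python3 - <<'E'
from h import *
c=dict(np.load("top0.npz"))
S=[ray(c,u,v,.012) for u,v in((299.5,158),(416.8,162.8),(295.67,236.2),(414.33,241.8))]
d=(S[0]-S[1]+S[2]-S[3])[:2];e=(S[0]+S[1]-S[2]-S[3])[:2]
print("yaw",np.arctan2(d[1],d[0])-np.pi/2,np.arctan2(e[1],e[0]),np.round(S,4))
for z in(.044,.0465): 
    D=ray(c,375.75,198.9,z);print("hub",D)
    for u,v in((364.75,177.67),(388.64,179.09),(351.6,197.4),(399.5,200.5),(386.4,220.4),(363.7,216.5)):
        q=ray(c,u,v,z)-D;print(np.hypot(*q[:2]).round(4),(np.arctan2(q[1],q[0])-np.pi/2).round(3))
P=ray(c,280+104/4,90+420/4,.075);print("post",P)
s=dict(np.load("scene0.npz"));print(ray(s,190+617/4,130+372/4,.075),"hub scene",ray(s,190+325/4,130+316/4,.0465))
for u,v in((348,265),(378,275),(417,278)):print("bush",ray(c,u,v,.022))
print("adapter",ray(c,418.5,123,.01))
E
```

```text
yaw -0.02039257105192882 -0.01913305602093004 [[ 0.6617  0.0415  0.012 ]
 [ 0.6572 -0.1747  0.012 ]
 [ 0.5168  0.0441  0.012 ]
 [ 0.5125 -0.1717  0.012 ]]
hub [ 0.5861443  -0.09827168  0.044     ]
0.0423 -1.077
0.0419 -2.125
0.0425 -0.039
0.0416 -3.186
0.042 -4.237
0.0376 0.993
hub [ 0.58593282 -0.09807248  0.0465    ]
0.0421 -1.077
0.0418 -2.125
0.0424 -0.039
0.0415 -3.186
0.0419 -4.237
0.0375 0.993
post [0.58736978 0.02264748 0.075     ]
[0.58632123 0.02259685 0.075     ] hub scene [ 0.5851784  -0.09687955  0.0465    ]
bush [ 0.46793912 -0.05255775  0.022     ]
bush [ 0.45183561 -0.10638203  0.022     ]
bush [ 0.44867264 -0.17546815  0.022     ]
adapter [ 0.73207157 -0.17743611  0.01      ]
```

Request:
step_arm --steps "0.4 -0.23 0 0 0 0;0.7 -0.41 0 0 0 0;0.7 -0.41 0.1 0 0 0;0.7 -0.41 0.1 0 0 0;0.7 -0.41 0.1 0 0 0;0.7 -0.41 0.1 0 0 0;0.7 -0.41 0.1 0 0 0;0.7 -0.41 0.1 0 0 0" --claw 0

```text
time: 0.77
position: [0.3647, -0.4485, 0.1822]
orientation: [-3.078, -0.626, -0.0]
contact_force: [-0.6, -0.8, 0.8]
grip_width: 0.037
gripper_force: 0.0
```

Request:
step_arm --steps "0.7 -0.41 0.1 0 0 0;0.7 -0.41 0.1 0 0 0;0.7 -0.41 0.1 0 0 0;0.7 -0.41 0.1 0 0 0;0.7 -0.41 0.1 0 0 0;0.7 -0.41 0.1 0 0 0;0.7 -0.41 0.1 0 0 0;0.7 -0.41 0.1 0 0 0"

```text
time: 1.43
position: [0.4806, -0.2923, 0.1582]
orientation: [-3.078, -0.627, 0.0]
contact_force: [0.7, -0.1, 0.5]
grip_width: 0.0006
gripper_force: 0.0
```

Request:
step_arm --steps "0.7 -0.41 0.1 0 0 0;0.7 -0.41 0.1 0 0 0;0.7 -0.41 0.1 0 0 0;0.7 -0.41 0.1 0 0 0;0.7 -0.41 0.1 0 0 0;0.7 -0.41 0.1 0 0 0;0.4 -0.24 0.1 0 0 0;0 0 0 0 0 0"

```text
time: 2.1
position: [0.5767, -0.1613, 0.1367]
orientation: [-3.074, -0.634, -0.001]
contact_force: [1.2, 0.5, -0.1]
grip_width: 0.0001
gripper_force: 0.0
```

Request:
step_arm --steps "0.3 -0.15 0.3 0 0 0;0.4 -0.2 0.4 0 0 0;0.3 -0.15 0.5 0 0 0;0.1 -0.07 0.5 0 0 0;0 0 0.5 0 0 0;0 0 0.3 0 0 0;0 0 0 0 0 0;0 0 0 0 0 0"

```text
time: 2.77
position: [0.5986, -0.1381, 0.0617]
orientation: [-3.079, -0.624, 0.002]
contact_force: [0.7, -0.7, -0.0]
grip_width: 0.0001
gripper_force: 0.0
```

```bash
python3 - <<'E'
from h import *
from bench import *
from scipy.spatial.transform import Rotation as Ro
s=observe();R=Ro.from_rotvec(s["orientation"]).as_matrix();print(s["position"],s["joints"].round(2),s["contact_force"],R.round(3))
c=camera("top");p=c["pixels"]
cv2.imwrite("pics/t1.png",cv2.resize(p[100:250,280:480],None,fx=4,fy=4,interpolation=2))
E
```

```text
[ 0.59855747 -0.13813213  0.06174487] [ 0.24  0.65 -0.12  1.72  0.11  0.77 -1.1 ] [ 0.67270693 -0.74173663 -0.03221492] [[ 0.921  0.389 -0.001]
 [ 0.389 -0.921 -0.   ]
 [-0.001 -0.    -1.   ]]
```

View pics/t1.png

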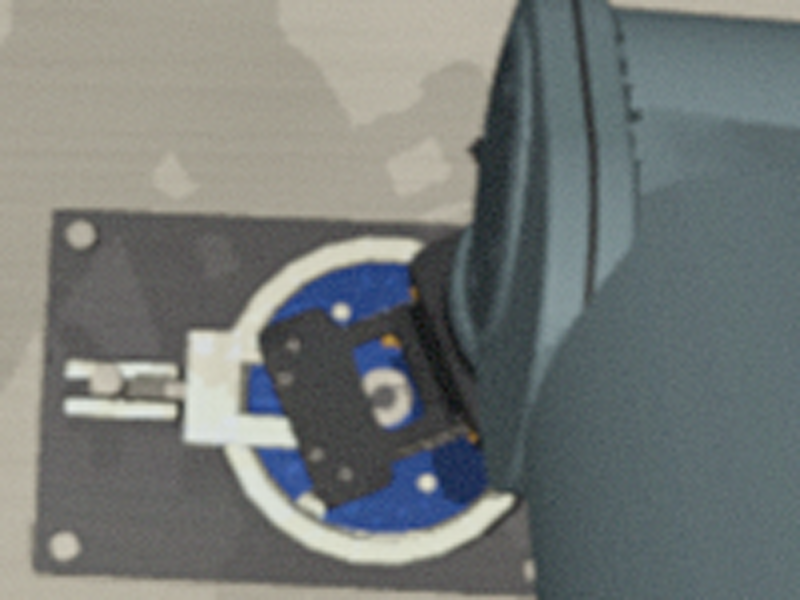

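Request:
step_arm --steps "0.07 -0.07 0.1 0 0 0;0.06 -0.07 0.1 0 0 0;0 0 0.1 0 0 0;0 0 0.05 0 0 0;0 0 0.03 0 0 0;0 0 0 0 0 0;0 0 0 0 0 0;0 0 0 0 0 0"

```text
time: 3.48
position: [0.6012, -0.1323, 0.0511]
orientation: [3.079, 0.625, 0.0]
contact_force: [0.7, 0.6, -0.3]
grip_width: 0.0003
gripper_force: 0.0
```

Request:
step_arm --steps "0 0 0.02 0 0 0;0 0 0.02 0 0 0;0 0 0.02 0 0 0;0 0 0.02 0 0 0;0 0 0.02 0 0 0;0 0 0.01 0 0 0;0 0 0 0 0 0;0 0 0 0 0 0"

```text
time: 4.15
position: [0.6011, -0.1322, 0.0477]
orientation: [-3.079, -0.626, 0.0]
contact_force: [-0.6, -0.3, -0.4]
grip_width: 0.0005
gripper_force: 0.0
```

Request:
step_arm --steps "0 0 0.01 0 0 0;0 0 0.01 0 0 0;0 0 0.01 0 0 0;0 0 0.01 0 0 0;0 0 0 0 0 0;0 0 0 0 0 0;0 0 0 0 0 0;0 0 0 0 0 0"

```text
time: 4.82
position: [0.6011, -0.1322, 0.0465]
orientation: [3.079, 0.625, 0.0]
contact_force: [-0.9, 0.8, -1.1]
grip_width: 0.0005
gripper_force: 0.0
```

Request:
step_arm --steps "0 0 0.01 0 0 0;0 0 0.01 0 0 0;0 0 0.01 0 0 0;0 0 0 0 0 0;0 0 0 0 0 0;0 0 0 0 0 0;0 0 0 0 0 0;0 0 0 0 0 0"

```text
time: 5.48
position: [0.6011, -0.1323, 0.0456]
orientation: [3.079, 0.625, 0.0]
contact_force: [1.2, -0.2, 1.0]
grip_width: 0.0002
gripper_force: 0.0
```

Request:
step_arm --steps "0 0 0.01 0 0 0;0 0 0.01 0 0 0;0 0 0.01 0 0 0;0 0 0 0 0 0;0 0 0 0 0 0;0 0 0 0 0 0;0 0 0 0 0 0;0 0 0 0 0 0"

```text
time: 6.15
position: [0.6011, -0.1322, 0.0447]
orientation: [3.079, 0.625, -0.0]
contact_force: [-0.3, 0.5, 0.8]
grip_width: 0.0007
gripper_force: 0.0
```

Request:
step_arm --steps "0 0 0.01 0 0 0;0 0 0.01 0 0 0;0 0 0.01 0 0 0;0 0 0 0 0 0;0 0 0 0 0 0;0 0 0 0 0 0;0 0 0 0 0 0;0 0 0 0 0 0"

```text
time: 6.82
position: [0.6011, -0.1322, 0.0438]
orientation: [3.079, 0.625, -0.0]
contact_force: [-0.8, -0.2, -0.1]
grip_width: 0.0003
gripper_force: 0.0
```

Request:
step_arm --steps "0 0 0.01 0 0 0;0 0 0.01 0 0 0;0 0 0.01 0 0 0;0 0 0 0 0 0;0 0 0 0 0 0;0 0 0 0 0 0;0 0 0 0 0 0;0 0 0 0 0 0"

```text
time: 7.48
position: [0.6011, -0.1323, 0.0429]
orientation: [3.079, 0.625, -0.0]
contact_force: [1.0, 0.5, 1.1]
grip_width: 0.0006
gripper_force: 0.0
```

Request:
step_arm --steps "0 0 0.01 0 0 0;0 0 0.01 0 0 0;0 0 0.01 0 0 0;0 0 0 0 0 0;0 0 0 0 0 0;0 0 0 0 0 0;0 0 0 0 0 0;0 0 0 0 0 0"

```text
time: 8.15
position: [0.6011, -0.1322, 0.042]
orientation: [3.079, 0.626, 0.0]
contact_force: [0.2, 0.4, 0.1]
grip_width: 0.0006
gripper_force: 0.0
```

Request:
step_arm --steps "0 0 0.01 0 0 0;0 0 0.01 0 0 0;0 0 0.01 0 0 0;0 0 0.01 0 0 0;0 0 0 0 0 0;0 0 0 0 0 0;0 0 0 0 0 0;0 0 0 0 0 0"

```text
time: 8.82
position: [0.6011, -0.1323, 0.0408]
orientation: [3.079, 0.625, -0.0]
contact_force: [0.8, -0.2, -0.2]
grip_width: 0.0003
gripper_force: 0.0
```

```bash
python3 - <<'E'
from h import *
for n in("top","scene"):
    c=dict(np.load(n+"0.npz"));hsv=cv2.cvtColor(c["pixels"],cv2.COLOR_BGR2HSV)
    b=cv2.inRange(hsv,(105,120,50),(130,255,255));cs,_=cv2.findContours(b,0,2);k=max(cs,key=cv2.contourArea)
    m=cv2.erode(cv2.drawContours(b*0,[k],-1,255,-1)&b,np.ones((3,3)))
    z=[pt(c,u,v)[2] for v,u in np.argwhere(m)]
    print(n,"disc",np.percentile(z,[10,50,90]))
    for nm,(u,v) in dict(top=dict(cover=(332,197),plate=(320,230),table=(450,140),rim=(413,199)),scene=dict(cover=(315,221),plate=(340,265),table=(150,250),rim=(230,215)))[n].items():
        print(nm,np.median([pt(c,u+i,v+j)[2] for i in(-1,0,1) for j in(-2,-1,0,1,2)]))
E
```

```text
top disc [0.04474998 0.04640581 0.0480869 ]
cover 0.056642820341376465
plate 0.011266774039879392
table 0.001018848033300386
rim 0.035326334084851384
scene disc [0.04469892 0.04594156 0.04711683]
cover 0.056226030621884304
plate 0.010616648724579292
table 0.0004895350232151929
rim 0.03438420421393082
```

Request:
step_arm --steps "0 0 0.01 0 0 0;0 0 0.01 0 0 0;0 0 0.01 0 0 0;0 0 0 0 0 0;0 0 0 0 0 0;0 0 0 0 0 0;0 0 0 0 0 0;0 0 0 0 0 0"

```text
time: 9.48
position: [0.6011, -0.1323, 0.0399]
orientation: [3.079, 0.625, -0.0]
contact_force: [0.3, -0.5, 0.4]
grip_width: 0.0006
gripper_force: 0.0
```

```bash
python3 - <<'E'
from h import *
from bench import *
c=camera("scene");p=c["pixels"];np.savez("s2.npz",**c)
cv2.imwrite("pics/s2.png",cv2.resize(p[130:280,190:390],None,fx=4,fy=4,interpolation=2))
E
```

```text
(no output)
```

View pics/s2.png

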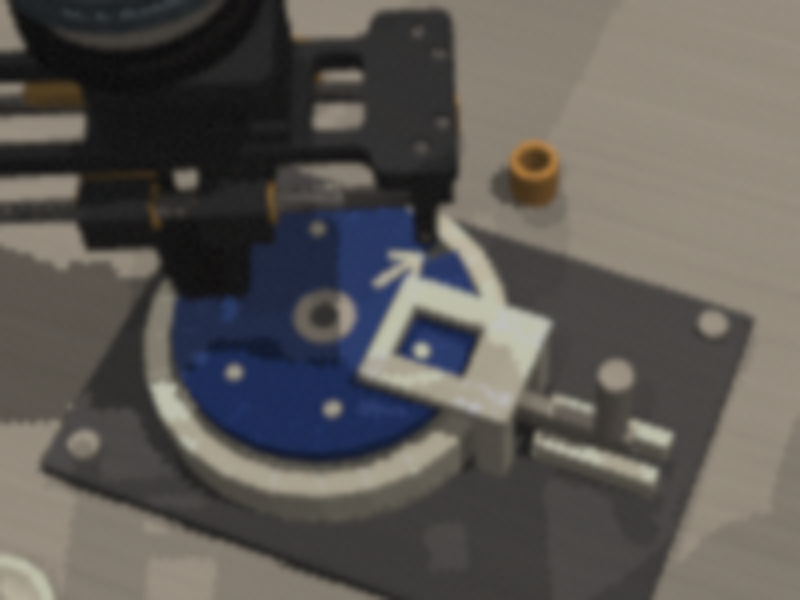

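The scene view shows the black fingertip over the disc with its lower edge at about crop (210,292), and the disc has not turned. I'll compare that edge with where the TCP should project.

```bash
python3 - <<'E'
from h import *
c=dict(np.load("s2.npz"))
for z in(.04,.046,.05):
    q=c["K"]@(c["R"]@np.array([.6011,-.1323,z])+c["t"]);q=q[:2]/q[2];print(z,q,(q-[190,130])*4)
for v in range(250,312,6):
    u=210;a=pt(c,190+u/4,130+v/4);print(v,a.round(4))
E
```

```text
0.04 [246.97179312 212.71321617] [227.88717248 330.85286468]
0.046 [246.43067811 210.70918824] [225.72271245 322.83675296]
0.05 [246.06543756 209.35651409] [224.26175022 317.42605637]
250 [ 0.6079 -0.1253  0.1097]
256 [ 0.6073 -0.1265  0.1043]
262 [ 0.6079 -0.1267  0.1013]
268 [ 0.6078 -0.1275  0.0968]
274 [ 0.6076 -0.1284  0.0921]
280 [ 0.6078 -0.1289  0.0881]
286 [ 0.6089 -0.1288  0.0855]
292 [ 0.6085 -0.1299  0.0803]
298 [ 0.61   -0.1295  0.0786]
304 [ 0.5957 -0.1415  0.0468]
310 [ 0.5973 -0.141   0.0451]
```

```bash
python3 - <<'E'
from h import *
c=dict(np.load("s2.npz"));g=c["pixels"].max(2)
T=np.array([.6011,-.1323,.0399]);Rt=np.array([[.921,.389,0],[.389,-.921,0],[0,0,-1]])
print("rows v; cols u 230..264: tool x,y,z mm, bright")
for v in range(194,222,2):
    print(v,[tuple((Rt.T@(pt(c,u,v)-T)*1000).round().astype(int))+(int(g[v,u]),) for u in range(232,262,4)])
E
```

```text
rows v; cols u 230..264: tool x,y,z mm, bright
194 [(np.int64(10), np.int64(11), np.int64(-68), 22), (np.int64(8), np.int64(6), np.int64(-65), 21), (np.int64(7), np.int64(1), np.int64(-63), 19), (np.int64(6), np.int64(-5), np.int64(-62), 19), (np.int64(10), np.int64(-11), np.int64(-66), 19), (np.int64(0), np.int64(-15), np.int64(-52), 39), (np.int64(-29), np.int64(-14), np.int64(-8), 62), (np.int64(-31), np.int64(-20), np.int64(-5), 62)]
196 [(np.int64(9), np.int64(12), np.int64(-63), 22), (np.int64(8), np.int64(7), np.int64(-60), 21), (np.int64(7), np.int64(2), np.int64(-59), 18), (np.int64(7), np.int64(-4), np.int64(-58), 19), (np.int64(10), np.int64(-11), np.int64(-61), 21), (np.int64(2), np.int64(-15), np.int64(-50), 37), (np.int64(-28), np.int64(-14), np.int64(-5), 62), (np.int64(-26), np.int64(-21), np.int64(-7), 62)]
198 [(np.int64(10), np.int64(13), np.int64(-59), 26), (np.int64(10), np.int64(7), np.int64(-57), 21), (np.int64(9), np.int64(2), np.int64(-55), 19), (np.int64(7), np.int64(-3), np.int64(-53), 19), (np.int64(10), np.int64(-10), np.int64(-57), 22), (np.int64(4), np.
[... 3719 characters left out ...]
(15), np.int64(-7), 71), (np.int64(13), np.int64(9), np.int64(-7), 97), (np.int64(14), np.int64(3), np.int64(-7), 76), (np.int64(14), np.int64(-3), np.int64(-7), 78), (np.int64(15), np.int64(-9), np.int64(-8), 63), (np.int64(14), np.int64(-15), np.int64(-7), 49), (np.int64(14), np.int64(-21), np.int64(-5), 53)]
220 [(np.int64(7), np.int64(24), np.int64(8), 89), (np.int64(16), np.int64(15), np.int64(-6), 69), (np.int64(16), np.int64(9), np.int64(-5), 101), (np.int64(17), np.int64(3), np.int64(-6), 86), (np.int64(17), np.int64(-3), np.int64(-6), 94), (np.int64(17), np.int64(-9), np.int64(-5), 85), (np.int64(19), np.int64(-16), np.int64(-8), 76), (np.int64(18), np.int64(-22), np.int64(-6), 76)]
```

```bash
python3 - <<'E'
from h import *
c=dict(np.load("s2.npz"));z=c["range_z"]
T=np.array([.6011,-.1323,.0399]);Rt=np.array([[.921,.389,0],[.389,-.921,0],[0,0,-1]])
v,u=np.mgrid[100:260,150:330];v=v.ravel();u=u.ravel();d=z[v,u]
P=(np.linalg.inv(c["K"])@np.stack([u,v,1+0*u])*d)
Q=((Rt.T@((c["R"].T@(P-c["t"][:,None]))-T[:,None]))*1000).T
Q=Q[(d>0)&(abs(Q[:,0])<45)&(abs(Q[:,1])<110)&(Q[:,2]<-20)&(Q[:,2]>-200)]
for y in range(-100,100,10):
    k=Q[(Q[:,1]>=y)&(Q[:,1]<y+10)]
    if len(k)>5:print(y,len(k),"z max",np.sort(k[:,2])[-5:].round().astype(int),"x",k[:,0].min().round(),k[:,0].max().round())
E
```

```text
-100 127 z max [-131 -130 -129 -129 -128] x -35.0 34.0
-90 426 z max [-106 -106 -105 -104 -103] x -34.0 35.0
-80 392 z max [-112 -111 -110 -108 -106] x -35.0 35.0
-70 302 z max [-117 -117 -117 -116 -116] x -34.0 33.0
-60 232 z max [-115 -115 -114 -114 -114] x -26.0 26.0
-50 438 z max [-116 -116 -115 -115 -115] x -29.0 30.0
-40 514 z max [-110 -110 -108 -108 -107] x -35.0 35.0
-30 404 z max [-109 -109 -109 -109 -108] x 15.0 35.0
-20 423 z max [-45 -45 -43 -43 -42] x -4.0 36.0
-10 349 z max [-42 -42 -40 -40 -40] x 6.0 37.0
0 496 z max [-39 -39 -39 -38 -37] x -10.0 37.0
10 359 z max [-47 -47 -45 -45 -44] x 8.0 35.0
20 265 z max [-108 -108 -108 -107 -107] x -14.0 34.0
30 186 z max [-114 -113 -113 -111 -109] x -22.0 34.0
40 227 z max [-115 -115 -115 -115 -114] x -23.0 26.0
50 223 z max [-116 -116 -115 -115 -115] x -27.0 27.0
60 414 z max [-116 -116 -116 -116 -115] x -34.0 34.0
70 456 z max [-105 -105 -105 -104 -104] x -35.0 35.0
80 432 z max [-106 -106 -106 -106 -106] x -34.0 35.0
90 110 z max [-135 -132 -132 -129 -128] x -33.0 34.0
```

Both cameras put the whole gripper about 38–40 mm higher than the reported TCP (body at −104 mm instead of −64 mm). The missing contact agrees with this, so the true fingertip should be near z≈0.078. I'll go down in a controlled way and recheck with the camera.

Request:
step_arm --steps "0 0 0.05 0 0 0;0 0 0.1 0 0 0;0 0 0.15 0 0 0;0 0 0.15 0 0 0;0 0 0.1 0 0 0;0 0 0.05 0 0 0;0 0 0 0 0 0;0 0 0 0 0 0"

```text
time: 10.2
position: [0.6011, -0.1322, 0.0218]
orientation: [-3.079, -0.626, 0.0]
contact_force: [-0.1, -0.0, 0.5]
grip_width: 0.0003
gripper_force: 0.0
```

```bash
cat > tip.py <<'E'
from h import *
from bench import *
from scipy.spatial.transform import Rotation as Ro
s=observe();c=camera("scene");z=c["range_z"];T=s["position"];Rt=Ro.from_rotvec(s["orientation"]).as_matrix()
v,u=np.mgrid[100:280,150:380];v=v.ravel();u=u.ravel();d=z[v,u]
W=c["R"].T@(np.linalg.inv(c["K"])@np.stack([u,v,1+0*u])*d-c["t"][:,None])
Q=((Rt.T@(W-T[:,None]))*1000).T;g=c["pixels"][v,u].max(1)
m=(d>0)&(abs(Q[:,0])<45)&(abs(Q[:,1])<110)&(W[2]>.05)&(W[2]<.2)&(g<50)
Q=Q[m]
b=Q[abs(Q[:,1])>60];f=Q[abs(Q[:,1])<12]
print(T,s["contact_force"],"body z",np.sort(b[:,2])[-8:].round(1),"x",np.percentile(b[:,0],[1,99]).round(1),"finger z",np.sort(f[:,2])[-8:].round(1))
E
python3 tip.py
```

```text
[ 0.60109559 -0.13221021  0.02177092] [-0.1157384  -0.003604    0.50551197] body z [-106.9 -106.9 -106.5 -105.5 -105.2 -104.6 -104.6 -104.3] x [-31.4  34.4] finger z [-39.3 -39.2 -38.8 -38.6 -38.4 -38.3 -38.3 -38.2]
```

Request:
step_arm --steps "0 0 0.05 0 0 0;0 0 0.1 0 0 0;0 0 0.1 0 0 0;0 0 0.05 0 0 0;0 0 0.03 0 0 0;0 0 0.02 0 0 0;0 0 0 0 0 0;0 0 0 0 0 0"

```text
time: 10.92
position: [0.6012, -0.1322, 0.0114]
orientation: [-3.079, -0.625, -0.0]
contact_force: [0.3, 0.4, 0.0]
grip_width: 0.0007
gripper_force: 0.0
```

Request:
step_arm --steps "0 0 0.01 0 0 0;0 0 0.01 0 0 0;0 0 0.01 0 0 0;0 0 0.01 0 0 0;0 0 0 0 0 0;0 0 0 0 0 0;0 0 0 0 0 0;0 0 0 0 0 0"

```text
time: 11.58
position: [0.6011, -0.1323, 0.0102]
orientation: [3.079, 0.625, 0.0]
contact_force: [-0.4, 0.0, 0.1]
grip_width: 0.0007
gripper_force: 0.0
```

Request:
step_arm --steps "0 0 0.01 0 0 0;0 0 0.01 0 0 0;0 0 0.01 0 0 0;0 0 0.01 0 0 0;0 0 0 0 0 0;0 0 0 0 0 0;0 0 0 0 0 0;0 0 0 0 0 0"

```text
time: 12.25
position: [0.6011, -0.1322, 0.009]
orientation: [-3.079, -0.625, 0.0]
contact_force: [0.0, -0.2, 0.4]
grip_width: 0.0005
gripper_force: 0.0
```

```bash
python3 -c "
from bench import *
s=observe();print(s['position'],s['contact_force'])"
```

```text
[ 0.6011089  -0.13223243  0.00902273] [ 0.00715313 -0.16621801  0.35963118]
```

Request:
step_arm --steps "0 0 0.01 0 0 0;0 0 0.01 0 0 0;0 0 0.01 0 0 0;0 0 0.01 0 0 0;0 0 0 0 0 0;0 0 0 0 0 0;0 0 0 0 0 0;0 0 0 0 0 0"

```text
time: 12.92
position: [0.6011, -0.1323, 0.0078]
orientation: [3.079, 0.625, 0.0]
contact_force: [-0.0, 0.6, -0.8]
grip_width: 0.0001
gripper_force: 0.0
```

Request:
step_arm --steps "0 0 0.01 0 0 0;0 0 0.01 0 0 0;0 0 0.01 0 0 0;0 0 0.01 0 0 0;0 0 0 0 0 0;0 0 0 0 0 0;0 0 0 0 0 0;0 0 0 0 0 0"

```text
time: 13.58
position: [0.6013, -0.1324, 0.0069]
orientation: [3.078, 0.625, 0.001]
contact_force: [-0.7, -0.3, 5.0]
grip_width: 0.0003
gripper_force: 2.6
```

Request:
step_arm --steps "0 0 0.01 0 0 0;0 0 0.01 0 0 0;0 0 0.01 0 0 0;0 0 0.005 0 0 0;0 0 0 0 0 0;0 0 0 0 0 0;0 0 0 0 0 0;0 0 0 0 0 0"

```text
time: 14.25
position: [0.6015, -0.1326, 0.0063]
orientation: [3.078, 0.625, 0.001]
contact_force: [-2.1, -0.4, 9.1]
grip_width: 0.0006
gripper_force: 4.4
```

Request:
step_arm --steps "0 0 0.01 0 0 0;0 0 0.01 0 0 0;0 0 0.01 0 0 0;0 0 0.01 0 0 0;0 0 0.01 0 0 0;0 0 0 0 0 0;0 0 0 0 0 0;0 0 0 0 0 0"

```text
time: 14.92
position: [0.6018, -0.1328, 0.0054]
orientation: [3.078, 0.625, 0.002]
contact_force: [-3.4, -1.0, 13.8]
grip_width: 0.0004
gripper_force: 7.0
```

```bash
python3 -c "
from bench import *
s=observe();print(s['position'],s['contact_force'])"
```

```text
[ 0.60177976 -0.13276649  0.00543199] [-3.41920084 -1.01679906 13.76774535]
```

Request:
step_arm --steps "0 0 0.01 0 0 0;0 0 0.01 0 0 0;-0.027 0 0 0 0 0.2;-0.054 -0.001 0 0 0 0.4;-0.054 -0.001 0 0 0 0.4;-0.054 -0.001 0 0 0 0.4;-0.054 -0.001 0 0 0 0.4;-0.027 0 0 0 0 0.2"

```text
time: 15.58
position: [0.5985, -0.134, 0.006]
orientation: [3.126, 0.298, 0.015]
contact_force: [6.2, 1.4, 11.2]
grip_width: 0.0005
gripper_force: 5.5
```

```bash
cat > st.py <<'E'
from h import *
from bench import *
from scipy.spatial.transform import Rotation as Ro
D=np.array([.5857,-.0977]);s=observe();R=Ro.from_rotvec(s["orientation"]).as_matrix();q=s["position"][:2]-D
print(s["time"],s["position"].round(4),s["contact_force"].round(1),np.linalg.norm(s["contact_force"]).round(1),"r",np.hypot(*q).round(4),"ang",np.degrees(np.arctan2(q[1],q[0])).round(1),"tooly",np.degrees(np.arctan2(R[1,1],R[0,1])).round(1),"j7",s["joints"][6].round(2))
c=camera("top");hsv=cv2.cvtColor(c["pixels"],cv2.COLOR_BGR2HSV)
w=cv2.inRange(hsv,(0,0,135),(180,110,255));N,l,st,ce=cv2.connectedComponentsWithStats(w)
for i in range(1,N):
    p=ray(c,*ce[i],.0455);e=p[:2]-np.array([.586,-.0982]);r=np.hypot(*e)
    if .02<r<.055 and st[i][4]<150:
        a=np.arctan2(e[1],e[0])-np.pi/2+.02;print(st[i][4],r.round(4),"mark ang",a.round(3),"mod60 ->",((a+np.pi/6)%(np.pi/3)-np.pi/6).round(3))
cv2.imwrite("pics/cur.png",cv2.resize(c["pixels"][100:250,280:480],None,fx=4,fy=4,interpolation=2))
E
python3 st.py
```

```text
15.5833 [ 0.5985 -0.134   0.006 ] [ 6.2  1.4 11.2] 12.9 r 0.0385 ang -70.6 tooly -79.1 j7 -1.28
8 0.0451 mark ang -1.078 mod60 -> -0.031
1 0.0482 mark ang 0.269 mod60 -> 0.269
66 0.0396 mark ang 1.051 mod60 -> 0.004
24 0.0416 mark ang -4.227 mod60 -> -0.038
```

Request:
step_arm --steps "0 0 0.015 0 0 0;0 0 0.015 0 0 0;0 0 0.01 0 0 0;0 0 0.005 0 0 0;-0.027 0 0 0 0 0.2;-0.054 -0.001 0 0 0 0.4;-0.054 -0.001 0 0 0 0.4;-0.054 -0.001 0 0 0 0.4"

```text
time: 16.3
position: [0.5941, -0.1354, 0.0054]
orientation: [3.14, 0.068, 0.019]
contact_force: [5.2, -0.8, 14.5]
grip_width: 0.0003
gripper_force: 7.4
```

```bash
python3 st.py
```

```text
16.3 [ 0.5941 -0.1354  0.0054] [ 5.2 -0.8 14.5] 15.4 r 0.0386 ang -77.4 tooly -87.5 j7 -1.4
25 0.0419 mark ang -4.325 mod60 -> -0.136
```

Request:
step_arm --steps "-0.054 -0.001 0.005 0 0 0.4;-0.054 -0.001 0.005 0 0 0.4;-0.054 -0.001 0 0 0 0.4;-0.054 -0.001 0 0 0 0.4;-0.054 -0.001 0 0 0 0.4;-0.054 -0.001 0 0 0 0.4;-0.054 -0.001 0 0 0 0.4;-0.054 -0.001 0 0 0 0.4"

```text
time: 17.02
position: [0.5813, -0.1361, 0.0052]
orientation: [3.106, -0.458, 0.02]
contact_force: [4.7, -4.4, 17.2]
grip_width: 0.0004
gripper_force: 8.1
```

```bash
python3 st.py
```

```text
17.0167 [ 0.5813 -0.1361  0.0052] [ 4.7 -4.4 17.2] 18.4 r 0.0386 ang -96.5 tooly -106.8 j7 -1.65
8 0.0427 mark ang -2.936 mod60 -> 0.206
2 0.0388 mark ang -3.079 mod60 -> 0.062
23 0.042 mark ang -4.666 mod60 -> -0.477
```

Request:
step_arm --steps "-0.054 -0.001 -0.005 0 0 0.4;-0.054 -0.001 -0.005 0 0 0.4;-0.054 -0.001 -0.005 0 0 0.4;-0.054 -0.001 -0.005 0 0 0.4;-0.054 -0.001 0 0 0 0.4;-0.054 -0.001 0 0 0 0.4;-0.054 -0.001 0 0 0 0.4;-0.054 -0.001 0 0 0 0.4"

```text
time: 17.73
position: [0.5687, -0.1323, 0.0055]
orientation: [2.986, -0.972, 0.019]
contact_force: [3.7, -8.1, 14.9]
grip_width: 0.0003
gripper_force: 7.6
```

```bash
python3 st.py
```

```text
17.7333 [ 0.5687 -0.1323  0.0055] [ 3.7 -8.1 14.9] 17.4 r 0.0386 ang -116.2 tooly -126.1 j7 -1.91
122 0.0404 mark ang -2.82 mod60 -> 0.322
2 0.0309 mark ang -3.744 mod60 -> 0.445
26 0.0423 mark ang 1.275 mod60 -> 0.228
```

Request:
step_arm --steps "-0.054 0.014 0.005 0 0 0.4;-0.054 0.014 0 0 0 0.4;-0.054 0.014 0 0 0 0.4;-0.054 0.014 0 0 0 0.4;-0.04 0.014 0 0 0 0.3;0 0 0 0 0 0;0 0 0 0 0 0;0 0 0 0 0 0"

```text
time: 18.45
position: [0.5618, -0.1282, 0.0053]
orientation: [-2.877, 1.261, -0.019]
contact_force: [4.0, -6.2, 15.3]
grip_width: 0.0005
gripper_force: 7.6
```

```bash
python3 st.py
```

```text
18.45 [ 0.5618 -0.1282  0.0053] [ 4.  -6.2 15.3] 17.0 r 0.0387 ang -128.1 tooly -137.3 j7 -2.06
115 0.0307 mark ang -3.051 mod60 -> 0.091
27 0.0517 mark ang -2.936 mod60 -> 0.205
24 0.0423 mark ang 1.059 mod60 -> 0.011
```

View pics/cur.png

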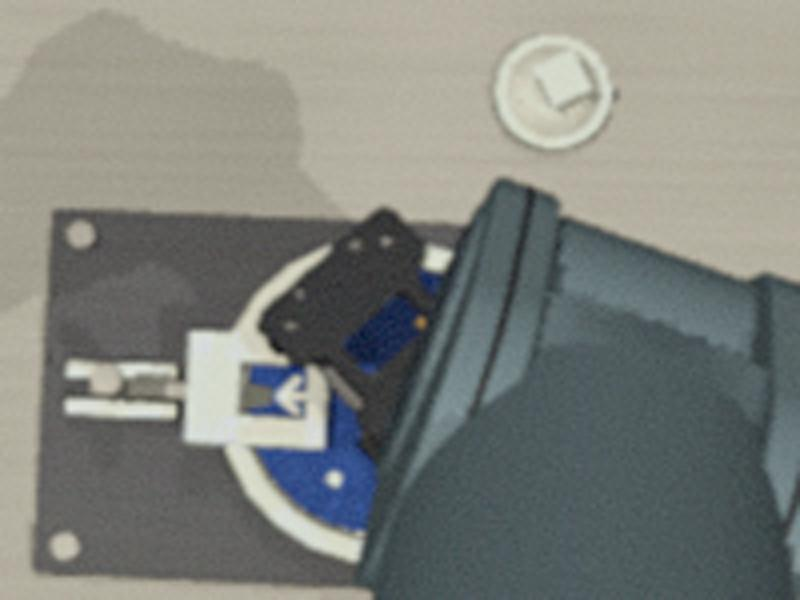

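Request:
step_arm --steps "0.06 0.03 0 0 0 0;0.06 0.03 -0.03 0 0 0;0 0 -0.05 0 0 0;0 0 -0.05 0 0 0;0 0 -0.1 0 0 0;0 0 -0.3 0 0 0;0 0 -0.5 0 0 0;0 0 -0.5 0 0 0"

```text
time: 19.17
position: [0.5558, -0.1285, 0.0482]
orientation: [2.878, -1.258, -0.004]
contact_force: [0.3, -0.3, 0.7]
grip_width: 0.0007
gripper_force: 0.0
```

```bash
python3 st.py; python3 - <<'E'
from bench import *
print(observe()["joints"].round(2))
E
```

```text
19.1667 [ 0.5558 -0.1285  0.0482] [ 0.3 -0.3  0.7] 0.8 r 0.0429 ang -134.2 tooly -137.2 j7 -2.07
4 0.0417 mark ang -2.05 mod60 -> 0.044
1 0.0537 mark ang -2.624 mod60 -> 0.518
25 0.0425 mark ang 1.057 mod60 -> 0.01
[-0.02  0.62  0.22  1.86 -0.2   0.69 -2.07]
```

Request:
step_arm --steps "0 0 -0.2 0 0 -0.7;0 0 -0.2 0 0 -1;0 0 -0.1 0 0 -1;0 0 0 0 0 -1;0 0 0 0 0 -1;0 0 0 0 0 -1;0 0 0 0 0 -1;0 0 0 0 0 -1"

```text
time: 19.88
position: [0.5564, -0.1286, 0.0628]
orientation: [-3.142, 0.02, 0.002]
contact_force: [0.5, 0.2, -0.3]
grip_width: 0.0004
gripper_force: 0.0
```

Request:
step_arm --steps "0.1 -0.3 0 0 0 0;0.2 -0.8 0 0 0 0;0.2 -0.9 0 0 0 0;0.2 -0.9 0 0 0 0;0.2 -0.9 0 0 0 0;0.1 -0.9 0 0 0 0;0 -0.9 0 0 0 0;0 -0.3 0 0 0 0"

```text
time: 20.55
position: [0.5899, 0.0544, 0.0629]
orientation: [-3.139, 0.024, 0.001]
contact_force: [1.0, 1.1, 0.5]
grip_width: 0.0003
gripper_force: 0.0
```

```bash
python3 st.py
```

```text
20.55 [0.5899 0.0544 0.0629] [1.  1.1 0.5] 1.6 r 0.1522 ang 88.4 tooly -90.9 j7 -1.74
8 0.0422 mark ang -1.015 mod60 -> 0.032
6 0.0421 mark ang -2.068 mod60 -> 0.026
30 0.042 mark ang 0.018 mod60 -> 0.018
8 0.0421 mark ang -3.107 mod60 -> 0.035
24 0.0423 mark ang 1.059 mod60 -> 0.011
7 0.042 mark ang -4.177 mod60 -> 0.012
```

Request:
step_arm --steps "-0.05 0 0.1 0 0 0;0 0 0.3 0 0 0;0 0 0.4 0 0 0;0 0 0.4 0 0 0;0 0 0.3 0 0 0;0 0 0.2 0 0 0;0 0 0.05 0 0 0;0 0 0 0 0 0"

```text
time: 21.27
position: [0.5885, 0.0476, 0.0099]
orientation: [3.141, -0.029, -0.002]
contact_force: [0.5, 0.1, 0.7]
grip_width: 0.0
gripper_force: 0.0
```

```bash
python3 - <<'E'
from h import *
from bench import *
s=observe();print(s["position"],s["contact_force"])
c=camera("scene");cv2.imwrite("pics/s3.png",cv2.resize(c["pixels"][130:280,240:440],None,fx=4,fy=4,interpolation=2))
E
```

```text
[0.58853226 0.0475764  0.0098721 ] [0.4636982  0.13251176 0.71099748]
```

View pics/s3.png

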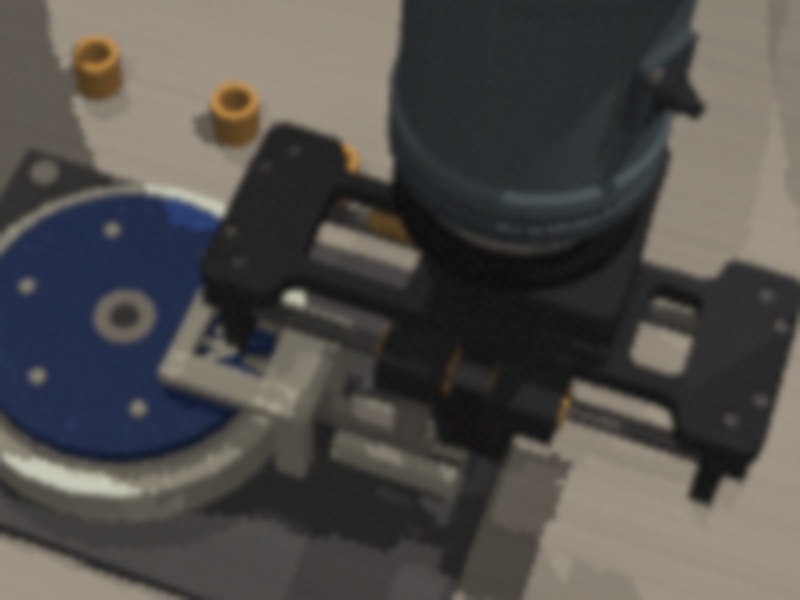

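The scene view shows the closed fingers at crop (480,430), on the +y side of the post. The arrow is in the window and the bushings are untouched. Next I push towards −y.

Request:
step_arm --steps "0 0.06 0 0 0 0;0 0.07 0 0 0 0;0 0.07 0 0 0 0;0 0.07 0 0 0 0;0 0.07 0 0 0 0;0 0.07 0 0 0 0;0 0.06 0 0 0 0;0 0 0 0 0 0"

```text
time: 21.98
position: [0.5891, 0.0334, 0.011]
orientation: [3.141, -0.029, 0.001]
contact_force: [-0.2, 3.3, 2.1]
grip_width: 0.0001
gripper_force: 1.7
```

Request:
step_arm --steps "0 0.03 0 0 0 0;0 0.03 0 0 0 0;0 0.03 0 0 0 0;0 0.03 0 0 0 0;0 0.03 0 0 0 0;0 0.03 0 0 0 0;0 0 0 0 0 0;0 0 0 0 0 0"

```text
time: 22.65
position: [0.589, 0.0302, 0.0109]
orientation: [-3.14, 0.026, -0.001]
contact_force: [1.1, 7.9, 4.0]
grip_width: 0.0007
gripper_force: 4.0
```

Request:
step_arm --steps "0 0.03 0 0 0 0;0 0.03 0 0 0 0;0 0.03 0 0 0 0;0 0.03 0 0 0 0;0 0.03 0 0 0 0;0 0.03 0 0 0 0;0 0 0 0 0 0;0 0 0 0 0 0"

```text
time: 23.32
position: [0.5891, 0.0301, 0.0111]
orientation: [-3.134, 0.021, -0.002]
contact_force: [0.7, 18.3, 5.2]
grip_width: 0.0004
gripper_force: 9.1
```

```bash
python3 st.py
```

```text
23.3167 [0.5891 0.0301 0.0111] [ 0.7 18.3  5.2] 19.0 r 0.1278 ang 88.5 tooly -90.8 j7 -1.69
7 0.0426 mark ang -1.012 mod60 -> 0.035
6 0.0421 mark ang -2.068 mod60 -> 0.026
50 0.0277 mark ang -0.086 mod60 -> -0.086
7 0.0418 mark ang -3.102 mod60 -> 0.04
24 0.0423 mark ang 1.059 mod60 -> 0.011
7 0.042 mark ang -4.177 mod60 -> 0.012
```

It stopped hard at y=0.030, the predicted home position. I'll back off, lift and check.

Request:
step_arm --steps "0 -0.2 0 0 0 0;0 -0.3 0 0 0 0;0 -0.3 0 0 0 0;0 0 -0.5 0 0 0;0 0 -0.9 0 0 0;0 0 -0.9 0 0 0;0 0 -0.6 0 0 0;0 0 0 0 0 0"

```text
time: 24.03
position: [0.5913, 0.0463, 0.1011]
orientation: [3.141, -0.03, 0.008]
contact_force: [1.4, -0.1, 0.1]
grip_width: 0.0005
gripper_force: 0.0
```

Request:
step_arm --steps "0 -0.6 0 0 0 0;0 -0.9 0 0 0 0;0 -0.9 0 0 0 0;0 -0.9 0 0 0 0;0 -0.9 0 0 0 0;0 -0.6 0 0 0 0;0 0 0 0 0 0;0 0 0 0 0 0"

```text
time: 24.7
position: [0.5905, 0.191, 0.0963]
orientation: [3.14, -0.026, -0.003]
contact_force: [-0.0, -0.3, -0.3]
grip_width: 0.0005
gripper_force: 0.0
```

```bash
python3 st.py
```

```text
24.7 [0.5905 0.191  0.0963] [-0.  -0.3 -0.3] 0.5 r 0.2888 ang 89.0 tooly -90.9 j7 -1.97
23 0.0424 mark ang -1.013 mod60 -> 0.035
24 0.0417 mark ang -2.05 mod60 -> 0.044
24 0.0424 mark ang 0.018 mod60 -> 0.018
24 0.0417 mark ang -3.107 mod60 -> 0.035
7 0.0423 mark ang 1.053 mod60 -> 0.006
22 0.0419 mark ang -4.168 mod60 -> 0.02
```

View pics/cur.png

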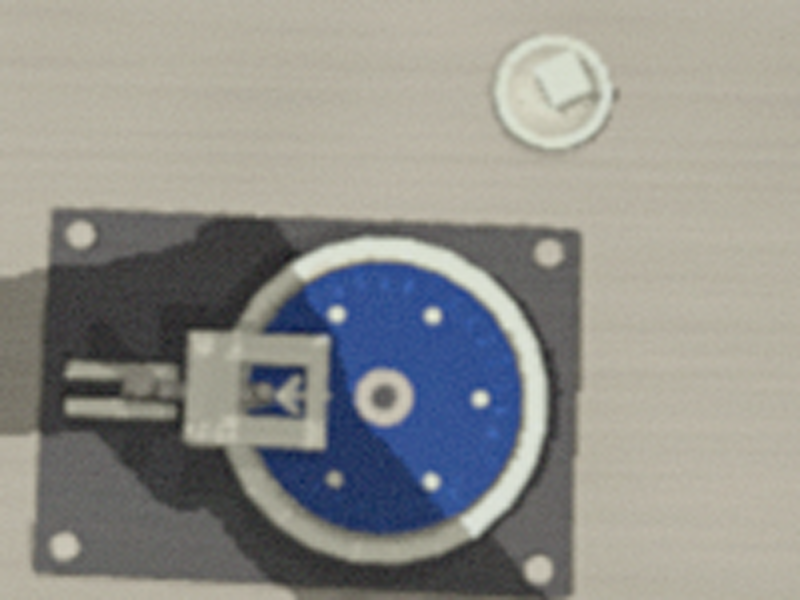

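The picture shows the bolt nose in the notch at crop (260,390), the post moved about 14 mm to (138,382), and the arrow centred in the window. The arm is clear.

```bash
python3 -c "
from bench import *
print(hand_in())"
```

```text
the job is handed in; nothing more can be done
None
```

I turned the disc until the arrow was centred in the window (within about 0.03 rad by camera), pushed the bolt to its stop with its nose in the notch, moved the arm clear and handed the job in; the hand-in gave no verdict.

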